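# Make up the titration kit and the weighing kit

### The arm

A 7-joint arm with a two-finger parallel gripper is mounted at the origin on the work surface. World frame = base frame: x ahead of the robot, y to its left, z up, the work surface at z = 0. Lengths are in m, angles in rad, forces in N, time in s.
With the tool pointing down it reaches from about 0.4 to 0.85 m from the base axis. Payload 10.4 kg.
Tool frame: the origin (TCP) lies on the centre line of the jaws, within the pads' length; the fingertips stand 11 mm ahead of it and the grasp point (between the pads) lies 8 mm behind it (tip_reach is the distance from the TCP to the fingertips, in m); z points along the fingers, y is the line along which they close (so a half turn about z gives the same grasp; the last joint's range is limited). The gripper opens to 85 mm and grips with 20 to 120 N. Pads are 22 mm wide; open, the fingers measure 114 mm over their backs; the gripper's body (76 mm by 85 mm) begins 54 mm behind the grasp point. The pads swing forward as they close: fully open they stand 13 mm farther back than shut.
Start: joints at [1.118, 0.332, -0.065, 1.46, 0.022, 1.35, -0.088], TCP at [0.26, -0.568, 0.242] pointing down, gripper open.
Joint ranges: [-2.6, 2.6], [-0.5, 2.12], [-1.47, 1.34], [0.16, 2.42], [-1.27, 4.41], [0.06, 2.06], [-2.6, 2.6]. Speed limits (rad/s): [2.22, 2.22, 2.79, 2.79, 3.14, 3.14, 3.14].

### API

Orientations are given as a unit quaternion [x, y, z, w].
In Python, from workcell import get_obs, camera, hand_in, tip_reach gives the robot as it stands. The module is installed in compiled form; this text tells all that it offers.
- The arm moves only by the tool move_arm, never from a script. Its argument "plan" is a list of rows, each an object with "delta_pos": the shift along the tool's x, y, z in parts of the range, where 1.0 means 0.75 m, a list of three; "turn": the turn, a rotation vector about the tool's x, y, z in fractions of the full range, 1 being 360 degrees, a list of three; "fingers": the closure, from 0 (fully open) to 1 (shut). A call has 1 to 12 rows; each row is the pose to reach, as a shift and turn from the pose commanded when the call began, along the tool's axes at that moment; what a row does not reach only later rows make up. A row lasts 1/8 s, in which the tool goes at most 62.5 mm and 10.7 degrees, less where a joint would pass 70% of its speed; a pose out of reach is approached as far as the arm can. No shift or turn number may pass 1 either way. A call with a gripper value outside its range is refused whole. The fingers move at their own pace and stop on an object; "force" is the grip in N (left out, the last holds). Time passes only in rows, so rows that repeat a pose let the fingers close. It gives the time, the measured TCP pose, the force, the opening and the grip force at its end, in the units of the state.
- get_obs(): the state, without advancing time (a new reading comes with each control period).
- camera(name): name is "side" or "top"; returns a dict with "color" (480x640x3 uint8, red, green, blue), "range_z" (480x640 float32, m along the optical axis (not along the pixel's ray), 0 where there is no reading), "fx", "fy", "cx", "cy" (pixels), "k1" (the pictures are not rectified: a ray, as slopes to the right and down, at radius r is drawn at 1 + k1 r^2 times it, then the intrinsics apply), "R" (3x3) and "t" (3): a world point X has camera coordinates R X + t. Camera axes: x right, y down, z forward; pixel columns grow to the right and rows downward; lengths in m; the calibration is good to about 2 mm. A picture is of the moment at which its call begins.
- hand_in(): hands the job in; it is judged then, once.
The state is a dict: "clock": time; "joint_pos": joint angles; "joint_velocities": joint speeds; "tau": joint torques, N m; "position": TCP position; "ee_rot": TCP orientation; "ft_force": force on the tool from outside, world axes, zero at the start; "torque": the same for the moment, N m; "grip_width": opening from 0.0 (shut) to 1.0 (fully open); "grasp_force": force on a finger pad.
Only numpy, scipy, OpenCV 4.12 (cv2) and the standard library are available. Lean on these libraries where they do the work, as an engineer would, in place of code of your own. Each camera call takes 0.05 s, during which the arm holds its last target. There are 200 camera calls.

### The job

Make up two kits from the stock on the bench. In the long three-compartment tray stand the conical flask in the middle compartment, with the tall bottle and the small dropper bottle in the end compartments, one at each end, whichever way round; in the short two-compartment tray stand the squat jar and the brass weight, one in each compartment. Set each thing down upright on the tray's floor without dropping it or knocking it over, and leave the beaker, the crucible and the loose rubber stopper where they are.

Things in the scene. Friction and masses are not known exactly. Their poses are not given: they have to be found in the camera images.
- long_tray: White plastic kit tray, 244 mm long and 84 mm wide, with three compartments in one row, each 76 x 76 mm inside. Walls 4 mm thick, 15 mm high; floor inside 4 mm above the bench; fixed. Origin: centre of its underside, at bench height; own y along the row, z up. Compartment centres at y = -80, 0 (middle) and +80 mm, x = 0. Left or right of the stock.
- short_tray: White plastic kit tray, 164 mm long and 84 mm wide, with two compartments in one row, each 76 x 76 mm inside. Walls 4 mm thick, 15 mm high; floor inside 4 mm above the bench; fixed. Origin: centre of its underside, at bench height; own y along the row, z up. Compartment centres at y = -40 and +40 mm, x = 0.
- tall_bottle: Tall amber glass bottle, paper label round its middle, narrow black screw cap; body 46 mm in diameter up to 90 mm, 118 mm high in all, about 0.22 kg. Grip the straight body. Origin: centre of its underside, z up along its axis; round.
- jar: Squat amber glass jar with a wide flat black lid; 56 mm in diameter up to 46 mm, lid 52 mm in diameter, 62 mm high in all, about 0.15 kg. Origin: centre of its underside, z up along its axis; round.
- flask: Conical clear glass flask with a black rubber stopper; base 58 mm in diameter, narrowing to a straight neck 26 mm in diameter from 66 to 104 mm, stopper 24 mm in diameter up to 116 mm, about 0.12 kg. Grip the neck. Origin: centre of its underside, z up along its axis; round.
- dropper: Small slim amber glass dropper bottle: body 28 mm in diameter up to 50 mm, black collar 22 mm in diameter up to 62 mm, small black rubber bulb up to 82 mm, about 0.05 kg. Grip the body. Origin: centre of its underside, z up along its axis; round.
- weight: Brass balance weight: cylinder 38 mm in diameter up to 50 mm, then a short neck and a 22 mm knob up to 72 mm, about 0.45 kg. Grip the cylinder. Origin: centre of its underside, z up along its axis; round.
- beaker: Bystander, loose: empty open glass beaker, 60 mm in diameter at the rim, 80 mm high, standing among the stock. Origin: centre of its underside, z up along its axis; round.
- crucible: Bystander, loose: small open white porcelain crucible, 34 mm in diameter, 18 mm high, between the rows of stock. Origin: centre of its underside, z up along its axis; round.
- stopper: Bystander, loose: black rubber stopper standing on its narrow end, 34 mm in diameter at the top, 18 mm high, between the rows of stock. Origin: centre of its underside, z up along its axis; round.
Things that resemble listed ones, but are neither listed nor needed, are in the scene too. What is shaped like the dropper but blue is not meant.

How it is judged:
By the outcome, as a careful person would: the job done as asked, in the order asked, and still so for the second after the job is handed in, with the robot touching nothing.
It also fails if it takes over 128 s, if anything falls off the work surface, if the arm or the gripper's body presses on something with over 40 N, if the wrist force passes 120 N, or if a joint passes its speed limit or range.

## Working session

There is one attempt and no reset: what is moved stays moved. The work goes in short steps, Python scripts to look and compute and a tool call to move; the robot and the scene stay as the last step left them, time stands still between calls to the robot, and variables do not carry over. Pictures are saved under pics/ and viewed, at most 14 in all, crops included, and the job is handed in when it is done.

Besides the shell and the picture viewer there is one more tool, called after "Request:" as name(argument=value, ...) on one line, values as JSON. move_arm: Moves the arm, as the interface text tells. Its arguments: {"type":"object","properties":{"plan":{"type":"array","items":{"type":"object","properties":{"delta_pos":{"type":"array","items":{"type":"number"}},"turn":{"type":"array","items":{"type":"number"}},"fingers":{"type":"number"}}}},"force":{"type":"number"}},"required":["plan"]}

```bash
mkdir -p pics
cat > h.py <<'E'
import numpy as np, cv2
from workcell import get_obs, camera, hand_in, tip_reach
from scipy.spatial.transform import Rotation as Rn
def snap(n,f):
    c=camera(n); np.savez('pics/'+f+'.npz',**c); cv2.imwrite('pics/'+f+'.png',c['color'][:,:,::-1]); return c
def load(f): return dict(np.load('pics/'+f+'.npz'))
def ray(c,u,v):
    xd=np.array([(u-c['cx'])/c['fx'],(v-c['cy'])/c['fy']]); s=xd.copy()
    for _ in range(20): s=xd/(1+c['k1']*(s@s))
    d=c['R'].T@np.array([s[0],s[1],1.]); o=-c['R'].T@c['t']; return o,d
def onplane(c,u,v,z):
    o,d=ray(c,u,v); return o+d*(z-o[2])/d[2]
def pix(c,X):
    p=c['R']@np.array(X,float)+c['t']; s=p[:2]/p[2]; s=s*(1+c['k1']*(s@s)); return np.array([c['fx']*s[0]+c['cx'],c['fy']*s[1]+c['cy']])
def cloud(c):
    v,u=np.mgrid[0:480,0:640]; xd=np.stack([(u-c['cx'])/c['fx'],(v-c['cy'])/c['fy']],-1); s=xd.copy()
    for _ in range(20): s=xd/(1+c['k1']*(s**2).sum(-1,keepdims=True))
    p=np.dstack([s,np.ones((480,640))])*c['range_z'][...,None]
    return (p-c['t'])@c['R']
E
python3 - <<'E'
from h import *
for n in('top','side'):
    c=snap(n,n+'0'); print(n,-c['R'].T@c['t'],c['fx'],c['k1'],c['R'][2])
o=get_obs(); print(o,tip_reach)
E
```

```text
top [ 0.33697813 -0.00229887  0.97220371] 487.6712212343037 -0.0818055815863053 [ 0.17475618 -0.01175109 -0.98454161]
side [0.42759376 0.72115315 0.69392561] 537.3724469084366 -0.06414152576307262 [ 0.09000007 -0.73272591 -0.67454631]
{'clock': 0.1, 'joint_pos': array([ 1.11839636,  0.33280155, -0.06469883,  1.46085035,  0.02161189,
        1.34989739, -0.08850953]), 'joint_velocities': array([-8.92093113e-04, -1.60628285e-03, -4.05368557e-04, -3.56394564e-03,
       -1.97881566e-03,  1.04883419e-04, -4.92866970e-06]), 'tau': array([ 2.44972405e-03, -6.26747203e+01,  4.96131554e-02, -3.92428493e+01,
        1.62152702e-02,  7.09000829e-03,  1.56678664e-05]), 'position': array([ 0.26029197, -0.56786947,  0.24160326]), 'ee_rot': array([ 9.76996356e-01,  2.13255065e-01, -1.67844988e-04, -6.07647703e-04]), 'ft_force': array([-0.47683925,  0.09187733, -0.26391161]), 'torque': array([-0.01961098,  0.0065795 ,  0.05593857]), 'grasp_force': 0.0, 'grip_width': 0.9994232246040451} 0.011
```

View pics/top0.png

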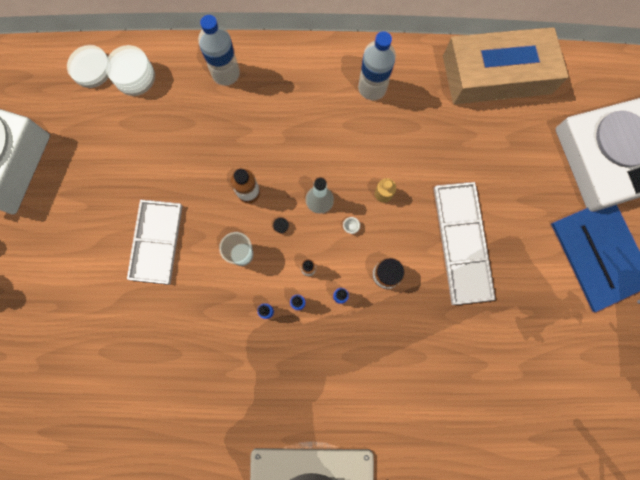

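View pics/side0.png

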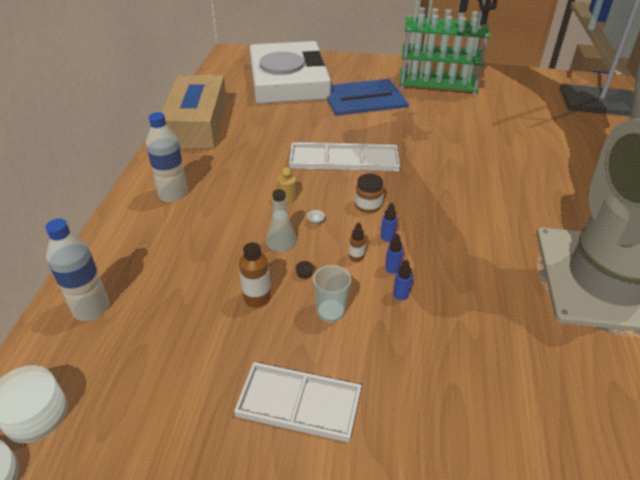

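Top view: tall bottle (245,185), flask (320,190), weight (387,188), jar (389,273), amber dropper (308,267), beaker (237,250), stopper (281,226), crucible (352,226); short tray (155,242), long tray (465,243).
Possible confusions: for the dropper, the blue ones at (265,311), (298,302) and (341,296); for the tall bottle, the water bottles at (220,50) and (377,65); for the jar, the black stopper at (281,226). I choose amber (308,267) as the dropper, and check it in a crop.

Run:
```python
from h import *
c=load('top0'); s=load('side0')
im=c['color'][140:330,110:510,::-1]; im2=s['color'][140:330,230:420,::-1]
cv2.imwrite('pics/crop.png',np.hstack([cv2.resize(im,(800,380),interpolation=2)]))
P=cloud(c)
g=dict(tall=(243,177,.118),flask=(320,184,.116),weight=(387,185,.072),jar=(389,273,.062),dropper=(308,267,.082),beaker=(237,250,.08),stopper=(281,226,.018),crucible=(352,226,.018))
for n,(u,v,h) in g.items():
    X=onplane(c,u,v,h); 
    near=(np.hypot(P[...,0]-X[0],P[...,1]-X[1])<.04)&(P[...,2]>max(h-.012,.008))&(P[...,2]<h+.015)&(c['range_z']>0)
    q=P[near]; r=cv2.minEnclosingCircle(q[:,:2].astype(np.float32)) if len(q)>3 else None
    print(n,X.round(3),len(q),q[:,2].max().round(3) if len(q) else '',r, pix(s,[X[0],X[1],h]).round(0))
# trays: white mask
hsv=cv2.cvtColor(c['color'],cv2.COLOR_RGB2HSV)
m=((hsv[...,1]<60)&(hsv[...,2]>140)).astype(np.uint8)
m=cv2.morphologyEx(m,cv2.MORPH_CLOSE,np.ones((5,5)))
for n,(x0,x1) in dict(short=(115,195),long=(425,505)).items():
    mm=np.zeros_like(m); mm[175:315,x0:x1]=m[175:315,x0:x1]
    k=max(cv2.findContours(mm,0,2)[0],key=cv2.contourArea)
    pts=np.array([onplane(c,*p[0],.015)[:2] for p in k],np.float32)
    print(n,cv2.minAreaRect(pts),cv2.boundingRect(k))
```

```text
tall [0.615 0.131 0.118] 202 0.123 ((0.6166781783103943, 0.1353515237569809), 0.014258824288845062) [255. 245.]
flask [ 0.604 -0.01   0.116] 163 0.12 ((0.6049684882164001, -0.009105926379561424), 0.012809301726520061) [280. 192.]
weight [ 0.617 -0.139  0.072] 90 0.077 ((0.6201520562171936, -0.14191974699497223), 0.010889848694205284) [287. 170.]
jar [ 0.448 -0.142  0.062] 613 0.068 ((0.4519048035144806, -0.14358676970005035), 0.026976898312568665) [372. 181.]
dropper [0.455 0.01  0.082] 41 0.085 ((0.4589490294456482, 0.012213429436087608), 0.005768230650573969) [362. 223.]
beaker [0.486 0.142 0.08 ] 248 0.086 ((0.4906543791294098, 0.14570364356040955), 0.02963903173804283) [335. 276.]
stopper [0.546 0.066 0.018] 203 0.023 ((0.5485461950302124, 0.06828323751688004), 0.016282619908452034) [306. 266.]
crucible [ 0.548 -0.076  0.018] 158 0.024 ((0.5506175756454468, -0.07286002486944199), 0.016609463840723038) [317. 214.]
short ((0.5128739476203918, 0.321735680103302), (0.08627762645483017, 0.1659252792596817), 84.9139404296875) (127, 200, 54, 84)
long ((0.5198095440864563, -0.3024454414844513), (0.24511748552322388, 0.08922029286623001), 6.887185573577881) (434, 182, 61, 123)
```

View pics/crop.png

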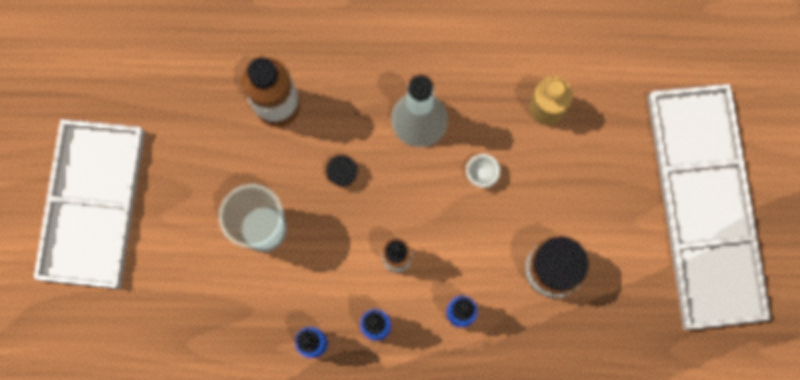

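The crop confirms that the thing at (308,267) is the amber dropper with a black top; the three next to it are blue. Now refining the centres with both views.

```bash
cat > m.py <<'E'
from h import *
from scipy.optimize import least_squares
g=dict(tall=(.617,.133,.118,.018),flask=(.605,-.009,.116,.013),weight=(.62,-.141,.072,.012),jar=(.45,-.143,.062,.027),dropper=(.457,.011,.082,.008))
def topc(c,x,y,h,r):
    P=cloud(c); m=(np.hypot(P[...,0]-x,P[...,1]-y)<.04)&(abs(P[...,2]-h-.004)<.007)&(c['range_z']>0)
    v,u=np.nonzero(m)
    if len(u)<6: return None
    (uu,vv),R=cv2.minEnclosingCircle(np.c_[u,v].astype(np.float32))
    return np.array([u.mean(),v.mean()]),len(u)
def tri(obs):
    A=np.zeros((3,3));b=np.zeros(3)
    for c,p in obs:
        o,d=ray(c,*p); d/=np.linalg.norm(d); M=np.eye(3)-np.outer(d,d); A+=M;b+=M@o
    return np.linalg.solve(A,b)
E
python3 - <<'E'
from m import *
t=load('top0');s=load('side0')
for n,a in g.items():
    A=topc(t,*a);B=topc(s,*a)
    print(n,'top',onplane(t,*A[0],a[2]).round(4),A[1],end=' ')
    if B: print('side',onplane(s,*B[0],a[2]).round(4),B[1],'tri',tri([(t,A[0]),(s,B[0])]).round(4))
    else: print()
# tray height/cloud check
for c in(t,s):
  P=cloud(c)
  for nm,b in dict(short=(.44,.59,.26,.39),long=(.37,.67,-.38,-.23)).items():
    m=(P[...,0]>b[0])&(P[...,0]<b[1])&(P[...,1]>b[2])&(P[...,1]<b[3])
    hsv=cv2.cvtColor(c['color'],cv2.COLOR_RGB2HSV); m&=(hsv[...,1]<60)&(hsv[...,2]>130)
    print(nm,m.sum(),cv2.minAreaRect(P[m][:,:2].astype(np.float32)),np.percentile(P[m][:,2],[50,95]).round(4))
E
```

```text
tall top [0.6169 0.1352 0.118 ] 180 side [0.6181 0.1395 0.118 ] 187 tri [0.6188 0.1358 0.1142]
flask top [ 0.6061 -0.0094  0.116 ] 127 side [ 0.6058 -0.0059  0.116 ] 101 tri [ 0.6068 -0.0094  0.1132]
weight top [ 0.619  -0.1416  0.072 ] 72 side [ 0.6203 -0.1368  0.072 ] 36 tri [ 0.621  -0.1422  0.0679]
jar top [ 0.4521 -0.1443  0.062 ] 585 side [ 0.4524 -0.1405  0.062 ] 334 tri [ 0.4526 -0.1448  0.0588]
dropper top [0.4616 0.0121 0.082 ] 26 side [0.4621 0.0153 0.082 ] 19 tri [0.4621 0.0122 0.0793]
short 3105 ((0.5148605108261108, 0.3247224986553192), (0.09251940995454788, 0.155039981007576), 85.63531494140625) [0.0053 0.0163]
long 5121 ((0.5221500992774963, -0.30614709854125977), (0.25028643012046814, 0.09363303333520889), 6.776920318603516) [0.0057 0.0166]
short 6094 ((0.5145605802536011, 0.31846117973327637), (0.09746109694242477, 0.156586691737175), 85.36809539794922) [0.0046 0.0155]
long 2846 ((0.5211243033409119, -0.31482434272766113), (0.25047820806503296, 0.1206846833229065), 6.541617393493652) [0.0046 0.015 ]
```

The rows are not in the units I measure in: shifts go in shares of 0.75 m and turns go in shares of 360 degrees. I convert before sending: 0.547 m / 0.75 = 0.7293, -0.364 m / 0.75 = -0.4853, 0.43 rad / 6.2832 = 0.0684.

Request:
move_arm(plan=[{"delta_pos": [0.06,-0.04,0],"turn": [0,0,0.0159],"fingers": 0.3},{"delta_pos": [0.12,-0.08,0],"turn": [0,0,0.0318],"fingers": 0.3},{"delta_pos": [0.1867,-0.124,0],"turn": [0,0,0.0477],"fingers": 0.3},{"delta_pos": [0.2533,-0.168,0],"turn": [0,0,0.0684],"fingers": 0.3},{"delta_pos": [0.32,-0.2133,0],"turn": [0,0,0.0684],"fingers": 0.3},{"delta_pos": [0.3867,-0.2573,0],"turn": [0,0,0.0684],"fingers": 0.3},{"delta_pos": [0.4533,-0.3013,0],"turn": [0,0,0.0684],"fingers": 0.3},{"delta_pos": [0.52,-0.3467,0],"turn": [0,0,0.0684],"fingers": 0.3},{"delta_pos": [0.5867,-0.3907,0],"turn": [0,0,0.0684],"fingers": 0.3},{"delta_pos": [0.6533,-0.4347,0],"turn": [0,0,0.0684],"fingers": 0.3},{"delta_pos": [0.7293,-0.4853,0],"turn": [0,0,0.0684],"fingers": 0.3},{"delta_pos": [0.7293,-0.4853,0],"turn": [0,0,0.0684],"fingers": 0.3}], force=30)

```text
clock: 1.6
position: [0.6068, -0.0035, 0.2415]
ee_rot: [1.0, 0.004, -0.0, -0.001]
ft_force: [-1.0, -0.3, 0.2]
grip_width: 0.699
grasp_force: 0.0
```

In the tool's units: 0.162 m / 0.75 = 0.216, 0.15 m / 0.75 = 0.2.

Request:
move_arm(plan=[{"delta_pos": [0,0,0],"fingers": 0.3},{"delta_pos": [0,0,0.0267],"fingers": 0.3},{"delta_pos": [0,0,0.08],"fingers": 0.3},{"delta_pos": [0,0,0.1333],"fingers": 0.3},{"delta_pos": [0,0,0.1733],"fingers": 0.3},{"delta_pos": [0,0,0.2],"fingers": 0.3},{"delta_pos": [0,0,0.216],"fingers": 0.3},{"delta_pos": [0,0,0.216],"fingers": 0.3}])

```text
validation failed for argument at $.pl...
```

Run:
```python
from h import *
s=snap('side','s1'); t=snap('top','t1'); o=get_obs(); print(o['position'],o['ee_rot'],o['joint_pos'])
u,v=pix(s,[.606,-.009,.09]).astype(int)
cv2.imwrite('pics/s1c.png',cv2.resize(s['color'][v-90:v+90,u-120:u+120,::-1],(720,540)))
```

```text
[ 0.60599403 -0.00837382  0.24157021] [ 9.99999413e-01  8.86504831e-04 -6.07056416e-04 -1.42760307e-04] [ 0.30890067  0.32890646 -0.46568086  1.49448107  0.14859205  1.35462097
 -1.73633367]
```

View pics/s1c.png

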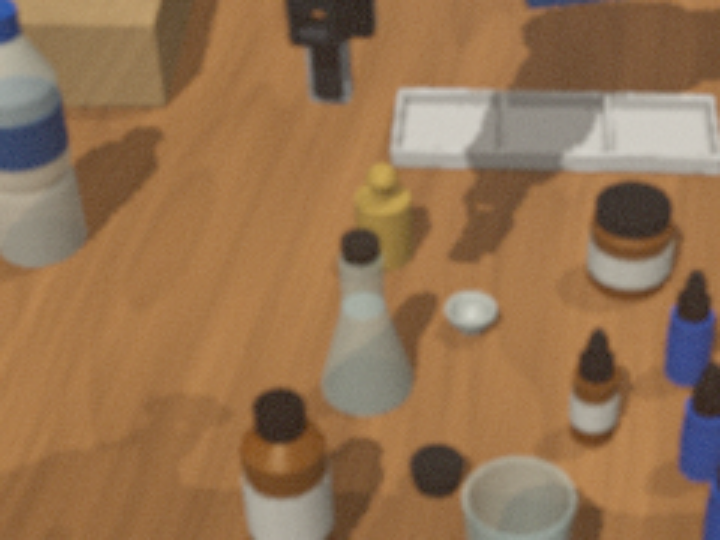

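The move was refused, since every row needs "turn". The crop shows the flask untouched at (365,330) and the gripper still above it at (330,50).

In the tool's units: 0.162 m / 0.75 = 0.216, 0.155 m / 0.75 = 0.2067.

Request:
move_arm(plan=[{"delta_pos": [0,0,0.04],"turn": [0,0,0],"fingers": 0.3},{"delta_pos": [0,0,0.0933],"turn": [0,0,0],"fingers": 0.3},{"delta_pos": [0,0,0.1467],"turn": [0,0,0],"fingers": 0.3},{"delta_pos": [0,0,0.1867],"turn": [0,0,0],"fingers": 0.3},{"delta_pos": [0,0,0.2067],"turn": [0,0,0],"fingers": 0.3},{"delta_pos": [0,0,0.216],"turn": [0,0,0],"fingers": 0.3},{"delta_pos": [0,0,0.216],"turn": [0,0,0],"fingers": 0.3}])

```text
clock: 2.58
position: [0.6063, -0.0098, 0.0809]
ee_rot: [1.0, -0.0, 0.0, 0.0]
ft_force: [0.7, 0.5, -0.1]
grip_width: 0.701
grasp_force: 0.0
```

Run:
```python
from h import *
s=snap('side','s2'); o=get_obs(); print(o['position'],o['ee_rot'],o['ft_force'])
u,v=pix(s,[.606,-.009,.09]).astype(int)
cv2.imwrite('pics/s2c.png',cv2.resize(s['color'][v-60:v+60,u-80:u+80,::-1],(640,480)))
```

```text
[ 0.60657561 -0.00963162  0.08131693] [ 9.99999705e-01 -2.74114884e-04  7.03735286e-04  1.39064480e-04] [ 0.26731133 -0.06538113  0.67223725]
```

View pics/s2c.png

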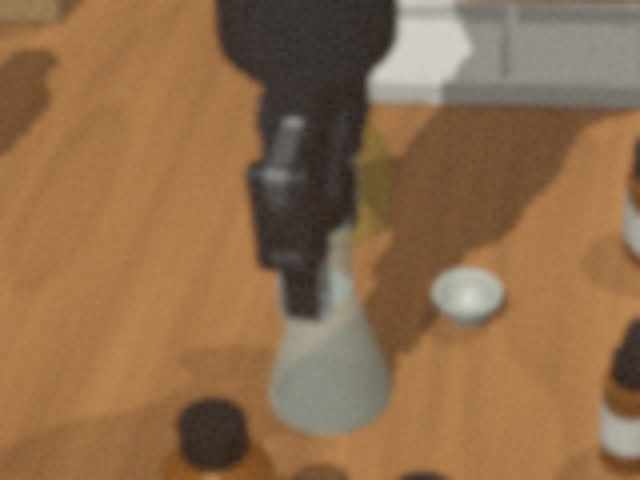

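The crop shows the fingers standing round the neck at (310,220), the near finger in front of it, and the flask still upright. Closing and lifting.

In the tool's units: -0.12 m / 0.75 = -0.16, -0.03 m / 0.75 = -0.04.

Request:
move_arm(plan=[{"delta_pos": [0,0,0],"turn": [0,0,0],"fingers": 0.8},{"delta_pos": [0,0,0],"turn": [0,0,0],"fingers": 0.9},{"delta_pos": [0,0,0],"turn": [0,0,0],"fingers": 0.9},{"delta_pos": [0,0,0],"turn": [0,0,0],"fingers": 0.9},{"delta_pos": [0,0,-0.0133],"turn": [0,0,0],"fingers": 0.9},{"delta_pos": [0,0,-0.04],"turn": [0,0,0],"fingers": 0.9},{"delta_pos": [0,0,-0.08],"turn": [0,0,0],"fingers": 0.9},{"delta_pos": [0,0,-0.12],"turn": [0,0,0],"fingers": 0.9},{"delta_pos": [0,0,-0.1467],"turn": [0,0,0],"fingers": 0.9},{"delta_pos": [0,0,-0.16],"turn": [0,0,0],"fingers": 0.9},{"delta_pos": [0,0,-0.16],"turn": [0,0,0],"fingers": 0.9}], force=30)

```text
clock: 4.0
position: [0.6061, -0.0094, 0.2005]
ee_rot: [1.0, -0.0, 0.0, 0.0]
ft_force: [0.2, 0.1, -1.3]
grip_width: 0.298
grasp_force: 29.7
```

In the tool's units: 0.295 m / 0.75 = 0.3933, -0.085 m / 0.75 = -0.1133.

Request:
move_arm(plan=[{"delta_pos": [-0.0067,0.02,0],"turn": [0,0,0],"fingers": 0.9},{"delta_pos": [-0.02,0.0667,0],"turn": [0,0,0],"fingers": 0.9},{"delta_pos": [-0.036,0.12,0],"turn": [0,0,0],"fingers": 0.9},{"delta_pos": [-0.0507,0.1733,0],"turn": [0,0,0],"fingers": 0.9},{"delta_pos": [-0.0667,0.2267,0],"turn": [0,0,0],"fingers": 0.9},{"delta_pos": [-0.08,0.28,0],"turn": [0,0,0],"fingers": 0.9},{"delta_pos": [-0.0933,0.3267,0],"turn": [0,0,0],"fingers": 0.9},{"delta_pos": [-0.1067,0.3667,0],"turn": [0,0,0],"fingers": 0.9},{"delta_pos": [-0.1133,0.3867,0],"turn": [0,0,0],"fingers": 0.9},{"delta_pos": [-0.1133,0.3933,0],"turn": [0,0,0],"fingers": 0.9},{"delta_pos": [-0.1133,0.3933,0.0267],"turn": [0,0,0],"fingers": 0.9},{"delta_pos": [-0.1133,0.3933,0.0667],"turn": [0,0,0],"fingers": 0.9}])

```text
clock: 5.5
position: [0.5222, -0.3031, 0.1505]
ee_rot: [1.0, 0.001, 0.001, 0.0]
ft_force: [-0.0, 0.5, -1.0]
grip_width: 0.294
grasp_force: 29.7
```

Run:
```python
from h import *
s=snap('side','s3');t=snap('top','t3'); o=get_obs(); print(o['position'],o['ee_rot'],o['ft_force'],o['grasp_force'])
u,v=pix(s,[.52,-.304,.06]).astype(int)
a=cv2.resize(s['color'][v-60:v+60,u-80:u+80,::-1],(400,300))
u,v=pix(t,[.52,-.304,.06]).astype(int)
b=cv2.resize(t['color'][v-75:v+75,u-100:u+100,::-1],(400,300))
cv2.imwrite('pics/c3.png',np.hstack([a,b]))
```

```text
[ 0.51984358 -0.302071    0.14705194] [ 9.99995538e-01  9.25971314e-04 -2.30790794e-03 -1.65555584e-03] [ 0.10483145  0.34108801 -0.91950301] 29.697265326976776
```

View pics/c3.png

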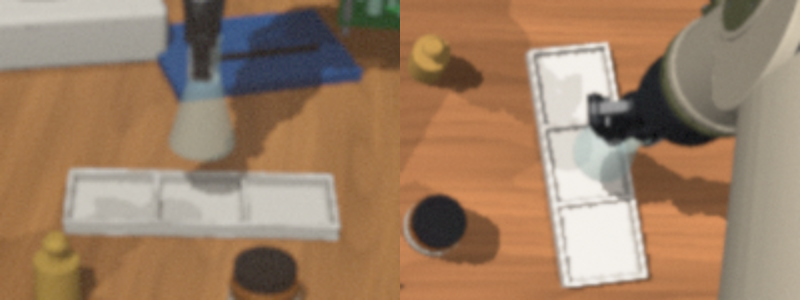

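The side crop shows the flask held upright at (200,120), over the tray's middle compartment at (200,200).

Request:
move_arm(plan=[{"delta_pos": [0,0,0.0267],"turn": [0,0,0],"fingers": 0.9},{"delta_pos": [0,0,0.0533],"turn": [0,0,0],"fingers": 0.9},{"delta_pos": [0,0,0.072],"turn": [0,0,0],"fingers": 0.9},{"delta_pos": [0,0,0.08],"turn": [0,0,0],"fingers": 0.9},{"delta_pos": [0,0,0.0827],"turn": [0,0,0],"fingers": 0.9},{"delta_pos": [0,0,0.0827],"turn": [0,0,0],"fingers": 0.9},{"delta_pos": [0,0,0.0827],"turn": [0,0,0],"fingers": 0.9}])

```text
clock: 6.48
position: [0.5213, -0.3045, 0.0889]
ee_rot: [1.0, -0.0, 0.0, 0.0]
ft_force: [0.5, -0.8, -0.8]
grip_width: 0.292
grasp_force: 29.7
```

In the tool's units: 0.003 m / 0.75 = 0.004, 0.002 m / 0.75 = 0.0027.

Request:
move_arm(plan=[{"delta_pos": [0,0,0.0013],"turn": [0,0,0],"fingers": 0.9},{"delta_pos": [0,0,0.0027],"turn": [0,0,0],"fingers": 0.9},{"delta_pos": [0,0,0.004],"turn": [0,0,0],"fingers": 0.9},{"delta_pos": [0,0,0.004],"turn": [0,0,0],"fingers": 0.9},{"delta_pos": [0,0,0.004],"turn": [0,0,0],"fingers": 0.9}])

```text
clock: 7.1
position: [0.521, -0.3043, 0.0853]
ee_rot: [1.0, -0.0, 0.0, 0.0]
ft_force: [-0.1, 0.3, -1.3]
grip_width: 0.296
grasp_force: 29.7
```

In the tool's units: 0.001 m / 0.75 = 0.0013.

Request:
move_arm(plan=[{"delta_pos": [0,0,0.0013],"turn": [0,0,0],"fingers": 0.9},{"delta_pos": [0,0,0.0013],"turn": [0,0,0],"fingers": 0.9},{"delta_pos": [0,0,0.0013],"turn": [0,0,0],"fingers": 0.9}])

```text
clock: 7.48
position: [0.5212, -0.3044, 0.085]
ee_rot: [1.0, -0.0, 0.0, 0.0]
ft_force: [-1.4, 0.9, 6.0]
grip_width: 0.292
grasp_force: 30.3
```

In the tool's units: -0.2 m / 0.75 = -0.2667, -0.16 m / 0.75 = -0.2133.

Request:
move_arm(plan=[{"delta_pos": [0,0,0],"turn": [0,0,0],"fingers": 0.6},{"delta_pos": [0,0,0],"turn": [0,0,0],"fingers": 0.45},{"delta_pos": [0,0,0],"turn": [0,0,0],"fingers": 0.3},{"delta_pos": [0,0,0],"turn": [0,0,0],"fingers": 0.3},{"delta_pos": [0,0,-0.04],"turn": [0,0,0],"fingers": 0.3},{"delta_pos": [0,0,-0.1067],"turn": [0,0,0],"fingers": 0.2},{"delta_pos": [0,0,-0.1733],"turn": [0,0,0],"fingers": 0.1},{"delta_pos": [0,0,-0.2133],"turn": [0,0,0],"fingers": 0.1},{"delta_pos": [0.0133,-0.0667,-0.2133],"turn": [0,0,0],"fingers": 0.1},{"delta_pos": [0.0293,-0.1333,-0.2133],"turn": [0,0,0],"fingers": 0.1},{"delta_pos": [0.044,-0.2,-0.2133],"turn": [0,0,0],"fingers": 0.1},{"delta_pos": [0.0587,-0.2667,-0.2133],"turn": [0,0,0],"fingers": 0.1}])

```text
clock: 8.98
position: [0.5652, -0.1028, 0.2445]
ee_rot: [1.0, -0.0, 0.0, 0.0]
ft_force: [0.6, 0.1, -0.6]
grip_width: 0.893
grasp_force: 0.0
```

In the tool's units: -0.24 m / 0.75 = -0.32, -0.215 m / 0.75 = -0.2867.

Request:
move_arm(plan=[{"delta_pos": [0.016,-0.0733,0],"turn": [0,0,0],"fingers": 0.1},{"delta_pos": [0.032,-0.1467,0],"turn": [0,0,0],"fingers": 0.1},{"delta_pos": [0.048,-0.22,0],"turn": [0,0,0],"fingers": 0.1},{"delta_pos": [0.064,-0.2867,0],"turn": [0,0,0],"fingers": 0.1},{"delta_pos": [0.0707,-0.32,0],"turn": [0,0,0],"fingers": 0.1},{"delta_pos": [0.0707,-0.32,0],"turn": [0,0,0],"fingers": 0.1},{"delta_pos": [0.0707,-0.32,0],"turn": [0,0,0],"fingers": 0.1}])

```text
clock: 9.85
position: [0.6182, 0.1344, 0.2442]
ee_rot: [1.0, -0.001, -0.0, 0.0]
ft_force: [0.2, -0.8, 0.0]
grip_width: 0.898
grasp_force: 0.0
```

In the tool's units: 0.174 m / 0.75 = 0.232, 0.11 m / 0.75 = 0.1467.

Request:
move_arm(plan=[{"delta_pos": [0,-0.0013,0.04],"turn": [0,0,0],"fingers": 0.1},{"delta_pos": [0,-0.0013,0.0933],"turn": [0,0,0],"fingers": 0.1},{"delta_pos": [0,-0.0013,0.1467],"turn": [0,0,0],"fingers": 0.1},{"delta_pos": [0,-0.0013,0.1933],"turn": [0,0,0],"fingers": 0.1},{"delta_pos": [0,-0.0013,0.22],"turn": [0,0,0],"fingers": 0.1},{"delta_pos": [0,-0.0013,0.232],"turn": [0,0,0],"fingers": 0.1},{"delta_pos": [0,-0.0013,0.232],"turn": [0,0,0],"fingers": 0.1},{"delta_pos": [0,-0.0013,0.232],"turn": [0,0,0],"fingers": 0.3},{"delta_pos": [0,-0.0013,0.232],"turn": [0,0,0],"fingers": 0.6},{"delta_pos": [0,-0.0013,0.232],"turn": [0,0,0],"fingers": 0.7},{"delta_pos": [0,-0.0013,0.232],"turn": [0,0,0],"fingers": 0.7},{"delta_pos": [0,-0.0013,0.232],"turn": [0,0,0],"fingers": 0.7}], force=35)

```text
clock: 11.35
position: [0.6188, 0.1369, 0.0716]
ee_rot: [1.0, -0.0, 0.001, -0.0]
ft_force: [-1.1, -0.2, 5.8]
grip_width: 0.529
grasp_force: 35.7
```

In the tool's units: 0.27 m / 0.75 = 0.36, -0.12 m / 0.75 = -0.16.

Request:
move_arm(plan=[{"delta_pos": [0,0,-0.0133],"turn": [0,0,0],"fingers": 0.7},{"delta_pos": [0,0,-0.0467],"turn": [0,0,0],"fingers": 0.7},{"delta_pos": [0,0,-0.0933],"turn": [0,0,0],"fingers": 0.7},{"delta_pos": [0,0,-0.1333],"turn": [0,0,0],"fingers": 0.7},{"delta_pos": [0,0,-0.16],"turn": [0,0,0],"fingers": 0.7},{"delta_pos": [0,0.02,-0.1667],"turn": [0,0,0],"fingers": 0.7},{"delta_pos": [-0.0027,0.0667,-0.1667],"turn": [0,0,0],"fingers": 0.7},{"delta_pos": [-0.0053,0.12,-0.1667],"turn": [0,0,0],"fingers": 0.7},{"delta_pos": [-0.008,0.18,-0.1667],"turn": [0,0,0],"fingers": 0.7},{"delta_pos": [-0.0107,0.24,-0.1667],"turn": [0,0,0],"fingers": 0.7},{"delta_pos": [-0.0133,0.3,-0.1667],"turn": [0,0,0],"fingers": 0.7},{"delta_pos": [-0.0147,0.36,-0.1667],"turn": [0,0,0],"fingers": 0.7}])

```text
clock: 12.85
position: [0.6057, -0.1362, 0.194]
ee_rot: [1.0, -0.001, -0.001, 0.0]
ft_force: [0.2, -1.1, -2.8]
grip_width: 0.527
grasp_force: 36.4
```

In the tool's units: 0.161 m / 0.75 = 0.2147, 0.157 m / 0.75 = 0.2093.

Request:
move_arm(plan=[{"delta_pos": [-0.0027,0.06,0],"turn": [0,0,0],"fingers": 0.7},{"delta_pos": [-0.0053,0.1133,0],"turn": [0,0,0],"fingers": 0.7},{"delta_pos": [-0.008,0.16,0],"turn": [0,0,0],"fingers": 0.7},{"delta_pos": [-0.0093,0.1933,0],"turn": [0,0,0],"fingers": 0.7},{"delta_pos": [-0.0093,0.2093,0],"turn": [0,0,0],"fingers": 0.7},{"delta_pos": [-0.0093,0.2147,0.02],"turn": [0,0,0],"fingers": 0.7},{"delta_pos": [-0.0093,0.2147,0.0533],"turn": [0,0,0],"fingers": 0.7},{"delta_pos": [-0.0093,0.2147,0.0933],"turn": [0,0,0],"fingers": 0.7},{"delta_pos": [-0.0093,0.2147,0.1267],"turn": [0,0,0],"fingers": 0.7},{"delta_pos": [-0.0093,0.2147,0.1467],"turn": [0,0,0],"fingers": 0.7},{"delta_pos": [-0.0093,0.2147,0.1547],"turn": [0,0,0],"fingers": 0.7},{"delta_pos": [-0.0093,0.2147,0.1573],"turn": [0,0,0],"fingers": 0.7}])

```text
clock: 14.35
position: [0.6003, -0.2941, 0.0776]
ee_rot: [1.0, 0.0, 0.0, 0.0]
ft_force: [0.7, 0.5, -2.0]
grip_width: 0.529
grasp_force: 36.4
```

Run:
```python
from h import *
s=snap('side','s4'); o=get_obs(); print(o['position'],o['ft_force'],o['grasp_force'])
u,v=pix(s,[.52,-.304,.06]).astype(int)
a=cv2.resize(s['color'][v-75:v+75,u-100:u+100,::-1],(640,480))
cv2.imwrite('pics/c4.png',a)
```

```text
[ 0.60036574 -0.29428662  0.07772401] [ 1.16568761 -1.18227871 -1.57867165] 36.41641889233142
```

View pics/c4.png

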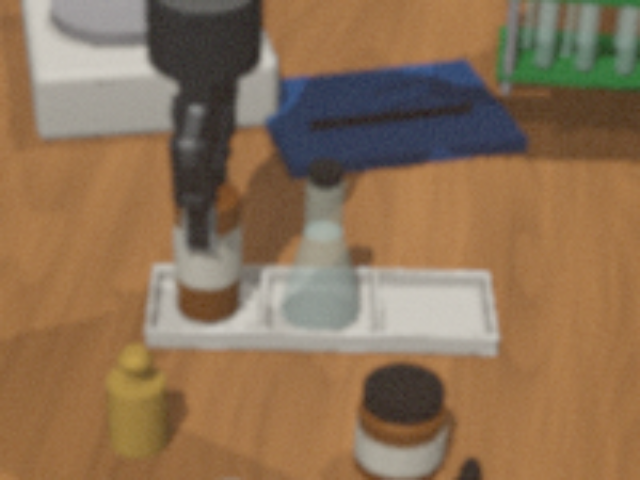

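The flask stands upright in the middle compartment (322,280), and the tall bottle hangs just above the floor of the left one at (208,290). Lowering the last millimetres.

In the tool's units: 0.002 m / 0.75 = 0.0027, 0.001 m / 0.75 = 0.0013.

Request:
move_arm(plan=[{"delta_pos": [0,0,0.0013],"turn": [0,0,0],"fingers": 0.7},{"delta_pos": [0,0,0.0027],"turn": [0,0,0],"fingers": 0.7},{"delta_pos": [0,0,0.0027],"turn": [0,0,0],"fingers": 0.7},{"delta_pos": [0,0,0.0027],"turn": [0,0,0],"fingers": 0.7}])

```text
clock: 14.9
position: [0.6002, -0.2945, 0.0757]
ee_rot: [1.0, -0.0, 0.0, 0.0]
ft_force: [0.1, -0.5, -0.2]
grip_width: 0.523
grasp_force: 36.6
```

Request:
move_arm(plan=[{"delta_pos": [0,0,0.0013],"turn": [0,0,0],"fingers": 0.7},{"delta_pos": [0,0,0.0013],"turn": [0,0,0],"fingers": 0.7},{"delta_pos": [0,0,0],"turn": [0,0,0],"fingers": 0.4},{"delta_pos": [0,0,0],"turn": [0,0,0],"fingers": 0.2},{"delta_pos": [0,0,0],"turn": [0,0,0],"fingers": 0.15},{"delta_pos": [0,0,-0.0067],"turn": [0,0,0],"fingers": 0.15},{"delta_pos": [0,0,-0.0533],"turn": [0,0,0],"fingers": 0.15},{"delta_pos": [0,0,-0.12],"turn": [0,0,0],"fingers": 0.15},{"delta_pos": [0,0,-0.1867],"turn": [0,0,0],"fingers": 0.2},{"delta_pos": [0,0,-0.2267],"turn": [0,0,0],"fingers": 0.3},{"delta_pos": [-0.0267,-0.06,-0.2267],"turn": [0,0,0],"fingers": 0.3},{"delta_pos": [-0.056,-0.1267,-0.2267],"turn": [0,0,0],"fingers": 0.3}])

```text
clock: 16.4
position: [0.5576, -0.1986, 0.2458]
ee_rot: [1.0, -0.001, 0.001, 0.0]
ft_force: [0.9, 0.4, 0.2]
grip_width: 0.702
grasp_force: 0.0
```

In the tool's units: -0.212 m / 0.75 = -0.2827, -0.19 m / 0.75 = -0.2533.

Request:
move_arm(plan=[{"delta_pos": [-0.0293,-0.0667,0],"turn": [0,0,0],"fingers": 0.3},{"delta_pos": [-0.0587,-0.1333,0],"turn": [0,0,0],"fingers": 0.3},{"delta_pos": [-0.088,-0.2,0],"turn": [0,0,0],"fingers": 0.3},{"delta_pos": [-0.1133,-0.2533,0],"turn": [0,0,0],"fingers": 0.3},{"delta_pos": [-0.128,-0.2827,0],"turn": [0,0,0],"fingers": 0.3},{"delta_pos": [-0.128,-0.2827,0.0267],"turn": [0,0,0],"fingers": 0.3},{"delta_pos": [-0.128,-0.2827,0.0667],"turn": [0,0,0],"fingers": 0.3},{"delta_pos": [-0.128,-0.2827,0.12],"turn": [0,0,0],"fingers": 0.3},{"delta_pos": [-0.128,-0.2827,0.16],"turn": [0,0,0],"fingers": 0.3},{"delta_pos": [-0.128,-0.2827,0.16],"turn": [0,0,0],"fingers": 0.3}])

```text
clock: 17.65
position: [0.4609, 0.0121, 0.1238]
ee_rot: [1.0, -0.0, -0.002, -0.0]
ft_force: [0.3, -0.3, 0.4]
grip_width: 0.703
grasp_force: 0.0
```

Run:
```python
from h import *
s=snap('side','s5'); o=get_obs(); print(o['position'],o['ft_force'],o['grasp_force'])
u,v=pix(s,[.48,-.15,.06]).astype(int)
a=cv2.resize(s['color'][v-120:v+120,u-160:u+160,::-1],(640,480))
cv2.imwrite('pics/c5.png',a)
```

```text
[0.46198435 0.01231154 0.1253833 ] [ 1.02332932 -0.16809816  0.05875   ] 0.0
```

View pics/c5.png

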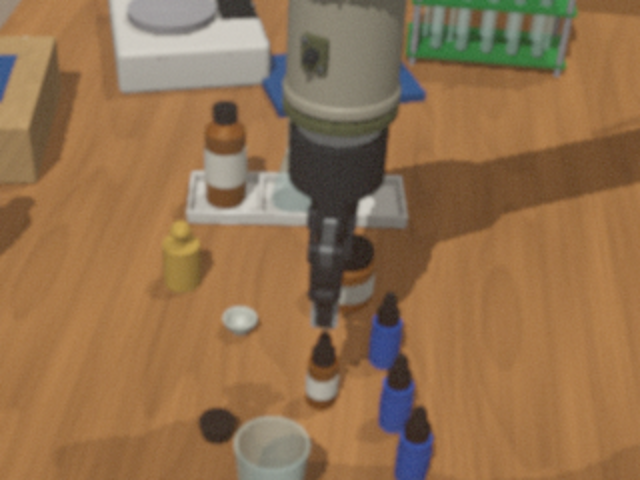

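The tall bottle (225,160) and flask stand in the long tray; the fingers are above the amber dropper at (322,375), clear of the blue ones (397,395).

Request:
move_arm(plan=[{"delta_pos": [0,0,0.0267],"turn": [0,0,0],"fingers": 0.3},{"delta_pos": [0,0,0.0667],"turn": [0,0,0],"fingers": 0.3},{"delta_pos": [0,0,0.1],"turn": [0,0,0],"fingers": 0.3},{"delta_pos": [0,0,0.12],"turn": [0,0,0],"fingers": 0.3},{"delta_pos": [0,0,0.1253],"turn": [0,0,0],"fingers": 0.3},{"delta_pos": [0,0,0.1253],"turn": [0,0,0],"fingers": 0.3},{"delta_pos": [0,0,0.1253],"turn": [0,0,0],"fingers": 0.5},{"delta_pos": [0,0,0.1253],"turn": [0,0,0],"fingers": 0.7},{"delta_pos": [0,0,0.1253],"turn": [0,0,0],"fingers": 0.85},{"delta_pos": [0,0,0.1253],"turn": [0,0,0],"fingers": 0.85},{"delta_pos": [0,0,0.1253],"turn": [0,0,0],"fingers": 0.85},{"delta_pos": [0,0,0.1253],"turn": [0,0,0],"fingers": 0.85}], force=25)

```text
clock: 19.2
position: [0.4625, 0.0127, 0.032]
ee_rot: [1.0, -0.0, 0.001, 0.0]
ft_force: [-1.6, 0.5, 6.0]
grip_width: 0.318
grasp_force: 24.4
```

In the tool's units: 0.295 m / 0.75 = 0.3933, 0.265 m / 0.75 = 0.3533.

Request:
move_arm(plan=[{"delta_pos": [0,0,-0.0133],"turn": [0,0,0],"fingers": 0.85},{"delta_pos": [0,0,-0.0467],"turn": [0,0,0],"fingers": 0.85},{"delta_pos": [0,0,-0.0933],"turn": [0,0,0],"fingers": 0.85},{"delta_pos": [0,0,-0.1333],"turn": [0,0,0],"fingers": 0.85},{"delta_pos": [0,0.0133,-0.1467],"turn": [0,0,0],"fingers": 0.85},{"delta_pos": [-0.004,0.06,-0.1467],"turn": [0,0,0],"fingers": 0.85},{"delta_pos": [-0.008,0.12,-0.1467],"turn": [0,0,0],"fingers": 0.85},{"delta_pos": [-0.012,0.18,-0.1467],"turn": [0,0,0],"fingers": 0.85},{"delta_pos": [-0.016,0.24,-0.1467],"turn": [0,0,0],"fingers": 0.85},{"delta_pos": [-0.02,0.3,-0.1467],"turn": [0,0,0],"fingers": 0.85},{"delta_pos": [-0.024,0.3533,-0.1467],"turn": [0,0,0],"fingers": 0.85},{"delta_pos": [-0.0267,0.3933,-0.1467],"turn": [0,0,0],"fingers": 0.85}])

```text
clock: 20.7
position: [0.4406, -0.2847, 0.1405]
ee_rot: [1.0, -0.001, -0.001, -0.0]
ft_force: [0.1, 0.5, -0.4]
grip_width: 0.32
grasp_force: 24.8
```

In the tool's units: 0.105 m / 0.75 = 0.14, -0.001 m / 0.75 = -0.0013.

Request:
move_arm(plan=[{"delta_pos": [-0.0013,0.024,0],"turn": [0,0,0],"fingers": 0.85},{"delta_pos": [-0.0013,0.0373,0],"turn": [0,0,0],"fingers": 0.85},{"delta_pos": [-0.0013,0.0413,0.0133],"turn": [0,0,0],"fingers": 0.85},{"delta_pos": [-0.0013,0.0413,0.0467],"turn": [0,0,0],"fingers": 0.85},{"delta_pos": [-0.0013,0.0413,0.0867],"turn": [0,0,0],"fingers": 0.85},{"delta_pos": [-0.0013,0.0413,0.1173],"turn": [0,0,0],"fingers": 0.85},{"delta_pos": [-0.0013,0.0413,0.1333],"turn": [0,0,0],"fingers": 0.85},{"delta_pos": [-0.0013,0.0413,0.1387],"turn": [0,0,0],"fingers": 0.85},{"delta_pos": [-0.0013,0.0413,0.14],"turn": [0,0,0],"fingers": 0.85},{"delta_pos": [-0.0013,0.0413,0.14],"turn": [0,0,0],"fingers": 0.85}])

```text
clock: 21.95
position: [0.4414, -0.3135, 0.037]
ee_rot: [1.0, -0.0, 0.0, 0.0]
ft_force: [-0.2, -0.1, 0.2]
grip_width: 0.321
grasp_force: 24.8
```

In the tool's units: 0.001 m / 0.75 = 0.0013.

Request:
move_arm(plan=[{"delta_pos": [0,0,0.0013],"turn": [0,0,0],"fingers": 0.85},{"delta_pos": [0,0,0.0013],"turn": [0,0,0],"fingers": 0.85},{"delta_pos": [0,0,0.0013],"turn": [0,0,0],"fingers": 0.85}])

```text
clock: 22.32
position: [0.4414, -0.3136, 0.036]
ee_rot: [1.0, -0.0, 0.0, 0.0]
ft_force: [-0.5, 1.6, 6.0]
grip_width: 0.32
grasp_force: 25.2
```

In the tool's units: -0.17 m / 0.75 = -0.2267, -0.03 m / 0.75 = -0.04.

Request:
move_arm(plan=[{"delta_pos": [0,0,-0.0013],"turn": [0,0,0],"fingers": 0.6},{"delta_pos": [0,0,-0.0013],"turn": [0,0,0],"fingers": 0.45},{"delta_pos": [0,0,-0.0027],"turn": [0,0,0],"fingers": 0.4},{"delta_pos": [0,0,-0.0067],"turn": [0,0,0],"fingers": 0.4},{"delta_pos": [0,0,-0.04],"turn": [0,0,0],"fingers": 0.4},{"delta_pos": [0,0,-0.0933],"turn": [0,0,0],"fingers": 0.3},{"delta_pos": [0,0,-0.1467],"turn": [0,0,0],"fingers": 0.15},{"delta_pos": [0.004,-0.0533,-0.16],"turn": [0,0,0],"fingers": 0},{"delta_pos": [0.008,-0.12,-0.16],"turn": [0,0,0],"fingers": 0},{"delta_pos": [0.012,-0.1867,-0.16],"turn": [0,0,0],"fingers": 0},{"delta_pos": [0.0147,-0.2267,-0.16],"turn": [0,0,0],"fingers": 0},{"delta_pos": [0.0147,-0.2267,-0.16],"turn": [0,0,0],"fingers": 0}])

```text
clock: 23.82
position: [0.4524, -0.141, 0.1557]
ee_rot: [1.0, 0.002, 0.0, 0.0]
ft_force: [-1.3, -0.9, 1.1]
grip_width: 1.003
grasp_force: 0.0
```

Run:
```python
from h import *
s=load('s2')
u,v=pix(s,[.606,-.009,.09]).astype(int)
o,d=ray(s,u-80+305/4,v-60+318/4)
for y in(.02,.03): print(y,(o+d*(y-o[1])/d[1]).round(4))
t=snap('top','t6'); s=snap('side','s6'); o=get_obs(); print(o['position'],o['grip_width'])
u,v=pix(s,[.48,-.2,.06]).astype(int)
a=cv2.resize(s['color'][v-90:v+90,u-120:u+120,::-1],(720,540)); print(u,v)
cv2.imwrite('pics/c6.png',a)
```

```text
0.02 [0.6078 0.02   0.0705]
0.03 [0.6052 0.03   0.0794]
[ 0.45199419 -0.14376147  0.15552301] 0.9989673813417173
358 163
```

View pics/c6.png

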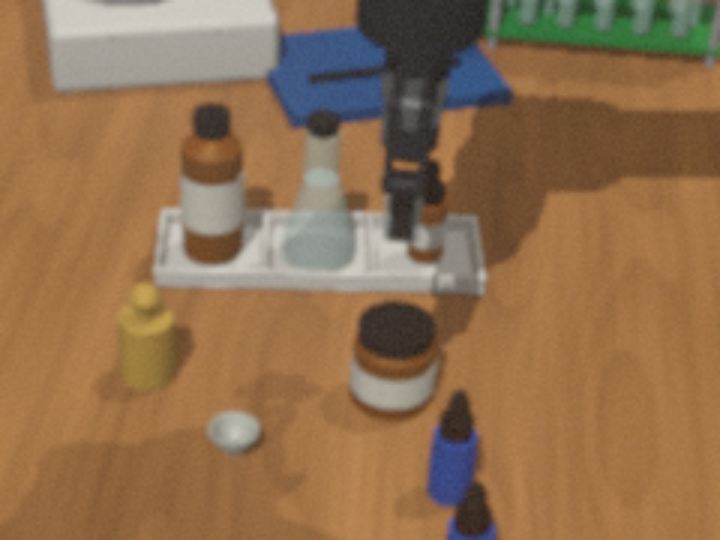

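The long tray is complete: tall bottle (212,190), flask (320,200) and dropper (427,220) all upright. The gripper is above the jar (395,355).

In the tool's units: 0.129 m / 0.75 = 0.172, 0.12 m / 0.75 = 0.16.

Request:
move_arm(plan=[{"delta_pos": [0,0,0.04],"turn": [0,0,0],"fingers": 0},{"delta_pos": [0,0,0.0867],"turn": [0,0,0],"fingers": 0},{"delta_pos": [0,0,0.1333],"turn": [0,0,0],"fingers": 0},{"delta_pos": [0,0,0.16],"turn": [0,0,0],"fingers": 0},{"delta_pos": [0,0,0.172],"turn": [0,0,0],"fingers": 0},{"delta_pos": [0,0,0.172],"turn": [0,0,0],"fingers": 0},{"delta_pos": [0,0,0.172],"turn": [0,0,0],"fingers": 0.2},{"delta_pos": [0,0,0.172],"turn": [0,0,0],"fingers": 0.4},{"delta_pos": [0,0,0.172],"turn": [0,0,0],"fingers": 0.6},{"delta_pos": [0,0,0.172],"turn": [0,0,0],"fingers": 0.6},{"delta_pos": [0,0,0.172],"turn": [0,0,0],"fingers": 0.6},{"delta_pos": [0,0,0.172],"turn": [0,0,0],"fingers": 0.6}], force=35)

```text
clock: 25.42
position: [0.4526, -0.1436, 0.0274]
ee_rot: [1.0, -0.0, 0.001, 0.0]
ft_force: [-1.7, 0.1, 7.4]
grip_width: 0.642
grasp_force: 36.0
```

In the tool's units: -0.275 m / 0.75 = -0.3667, 0.001 m / 0.75 = 0.0013.

Request:
move_arm(plan=[{"delta_pos": [0,0,-0.0133],"turn": [0,0,0],"fingers": 0.6},{"delta_pos": [0,0,-0.0467],"turn": [0,0,0],"fingers": 0.6},{"delta_pos": [0,0,-0.0933],"turn": [0,0,0],"fingers": 0.6},{"delta_pos": [0,0,-0.14],"turn": [0,0,0],"fingers": 0.6},{"delta_pos": [0,0,-0.1667],"turn": [0,0,0],"fingers": 0.6},{"delta_pos": [0.0013,-0.02,-0.1733],"turn": [0,0,0],"fingers": 0.6},{"delta_pos": [0.0027,-0.0667,-0.1733],"turn": [0,0,0],"fingers": 0.6},{"delta_pos": [0.0053,-0.1267,-0.1733],"turn": [0,0,0],"fingers": 0.6},{"delta_pos": [0.008,-0.1867,-0.1733],"turn": [0,0,0],"fingers": 0.6},{"delta_pos": [0.0107,-0.2467,-0.1733],"turn": [0,0,0],"fingers": 0.6},{"delta_pos": [0.0133,-0.3067,-0.1733],"turn": [0,0,0],"fingers": 0.6},{"delta_pos": [0.016,-0.3667,-0.1733],"turn": [0,0,0],"fingers": 0.6}])

```text
clock: 26.92
position: [0.463, 0.134, 0.1558]
ee_rot: [1.0, 0.0, -0.0, 0.0]
ft_force: [1.4, -0.1, -1.7]
grip_width: 0.638
grasp_force: 37.6
```

In the tool's units: -0.195 m / 0.75 = -0.26, -0.185 m / 0.75 = -0.2467.

Request:
move_arm(plan=[{"delta_pos": [0.0027,-0.06,0],"turn": [0,0,0],"fingers": 0.6},{"delta_pos": [0.0053,-0.12,0],"turn": [0,0,0],"fingers": 0.6},{"delta_pos": [0.008,-0.1733,0],"turn": [0,0,0],"fingers": 0.6},{"delta_pos": [0.0107,-0.22,0],"turn": [0,0,0],"fingers": 0.6},{"delta_pos": [0.0133,-0.2467,0],"turn": [0,0,0],"fingers": 0.6},{"delta_pos": [0.0133,-0.26,0],"turn": [0,0,0],"fingers": 0.6},{"delta_pos": [0.0133,-0.26,0],"turn": [0,0,0],"fingers": 0.6},{"delta_pos": [0.0133,-0.26,0.0133],"turn": [0,0,0],"fingers": 0.6},{"delta_pos": [0.0133,-0.26,0.0467],"turn": [0,0,0],"fingers": 0.6},{"delta_pos": [0.0133,-0.26,0.0867],"turn": [0,0,0],"fingers": 0.6},{"delta_pos": [0.0133,-0.26,0.1133],"turn": [0,0,0],"fingers": 0.6},{"delta_pos": [0.0133,-0.26,0.1133],"turn": [0,0,0],"fingers": 0.6}])

```text
clock: 28.42
position: [0.4735, 0.3256, 0.0698]
ee_rot: [1.0, -0.0, -0.001, 0.001]
ft_force: [0.2, -0.3, -1.2]
grip_width: 0.64
grasp_force: 37.6
```

Run:
```python
from h import *
t=snap('top','t7'); s=snap('side','s7'); o=get_obs(); print(o['position'],o['ft_force'],o['joint_pos'][6])
a=cv2.resize(s['color'][240:480,180:420,::-1],(400,400)); b=cv2.resize(t['color'][160:320,80:240,::-1],(400,400))
cv2.imwrite('pics/c7.png',np.hstack([a,b]))
```

```text
[0.47443598 0.32684306 0.07199855] [ 0.64497799 -0.08438008 -1.09920458] -2.519321628387251
```

View pics/c7.png

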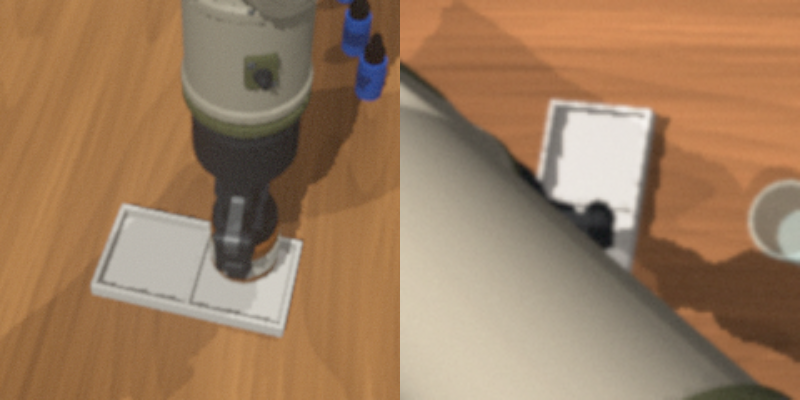

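The side crop shows the jar held upright above the near (right) compartment at (245,240), and the far one at (150,260) empty. Joint 7 is near its limit (-2.52), so I turn the wrist back a little while lowering.

In the tool's units: 0.038 m / 0.75 = 0.0507, 0.036 m / 0.75 = 0.048, -0.15 rad / 6.2832 = -0.0239.

Request:
move_arm(plan=[{"delta_pos": [0,0,0],"turn": [0,0,-0.0127],"fingers": 0.6},{"delta_pos": [0,0,0.0133],"turn": [0,0,-0.0239],"fingers": 0.6},{"delta_pos": [0,0,0.0293],"turn": [0,0,-0.0239],"fingers": 0.6},{"delta_pos": [0,0,0.0413],"turn": [0,0,-0.0239],"fingers": 0.6},{"delta_pos": [0,0,0.048],"turn": [0,0,-0.0239],"fingers": 0.6},{"delta_pos": [0,0,0.0507],"turn": [0,0,-0.0239],"fingers": 0.6},{"delta_pos": [0,0,0.0507],"turn": [0,0,-0.0239],"fingers": 0.6}])

```text
clock: 29.4
position: [0.4741, 0.3268, 0.0334]
ee_rot: [0.997, 0.075, 0.0, 0.0]
ft_force: [0.2, 0.3, -0.5]
grip_width: 0.647
grasp_force: 37.6
```

```bash
python3 -c "
from h import *
o=get_obs(); print(o['position'],o['ft_force'],o['joint_pos'])"
```

```text
[0.47414923 0.32675692 0.03336173] [ 0.15225767  0.33460799 -0.5166112 ] [-0.09459597  0.54539897 -0.72897826  1.76831562  0.42566865  0.99175782
 -2.41103579]
```

In the tool's units: 0.002 m / 0.75 = 0.0027, 0.001 m / 0.75 = 0.0013.

Request:
move_arm(plan=[{"delta_pos": [0,0,0.0013],"turn": [0,0,0],"fingers": 0.6},{"delta_pos": [0,0,0.0027],"turn": [0,0,0],"fingers": 0.6},{"delta_pos": [0,0,0.0027],"turn": [0,0,0],"fingers": 0.6},{"delta_pos": [0,0,0.0027],"turn": [0,0,0],"fingers": 0.6}])

```text
clock: 29.9
position: [0.4742, 0.3267, 0.0316]
ee_rot: [0.997, 0.075, 0.0, 0.0]
ft_force: [-2.1, -0.6, 4.0]
grip_width: 0.647
grasp_force: 38.0
```

Request:
move_arm(plan=[{"delta_pos": [0,0,0],"turn": [0,0,0],"fingers": 0.4},{"delta_pos": [0,0,0],"turn": [0,0,0],"fingers": 0.2},{"delta_pos": [0,0,0],"turn": [0,0,0],"fingers": 0.1},{"delta_pos": [0,0,0],"turn": [0,0,0],"fingers": 0.1},{"delta_pos": [0,0,-0.0267],"turn": [0,0,0],"fingers": 0.1},{"delta_pos": [0,0,-0.08],"turn": [0,0,0],"fingers": 0.1},{"delta_pos": [0,0,-0.1467],"turn": [0,0,0],"fingers": 0.2},{"delta_pos": [0,0,-0.2],"turn": [0,0,0],"fingers": 0.2},{"delta_pos": [0.0107,0.0667,-0.2133],"turn": [0,0,0],"fingers": 0.2},{"delta_pos": [0.0213,0.1333,-0.2133],"turn": [0,0,0],"fingers": 0.2},{"delta_pos": [0.032,0.2067,-0.2133],"turn": [0,0,0],"fingers": 0.2},{"delta_pos": [0.0427,0.28,-0.2133],"turn": [0,0,0],"fingers": 0.2}])

```text
clock: 31.4
position: [0.5375, 0.1224, 0.193]
ee_rot: [0.997, 0.075, 0.001, 0.0]
ft_force: [-0.3, -0.5, -0.6]
grip_width: 0.803
grasp_force: 0.0
```

In the tool's units: 0.274 m / 0.75 = 0.3653, 0.255 m / 0.75 = 0.34.

Request:
move_arm(plan=[{"delta_pos": [0.0107,0.0733,0],"turn": [0,0,0],"fingers": 0.2},{"delta_pos": [0.0213,0.1467,0],"turn": [0,0,0],"fingers": 0.2},{"delta_pos": [0.032,0.22,0],"turn": [0,0,0],"fingers": 0.2},{"delta_pos": [0.0427,0.2867,0],"turn": [0,0,0],"fingers": 0.2},{"delta_pos": [0.052,0.34,0],"turn": [0,0,0],"fingers": 0.2},{"delta_pos": [0.056,0.3653,0],"turn": [0,0,0],"fingers": 0.2},{"delta_pos": [0.056,0.3653,0.0267],"turn": [0,0,0],"fingers": 0.2},{"delta_pos": [0.056,0.3653,0.08],"turn": [0,0,0],"fingers": 0.2},{"delta_pos": [0.056,0.3653,0.0933],"turn": [0,0,0],"fingers": 0.2},{"delta_pos": [0.056,0.3653,0.0933],"turn": [0,0,0],"fingers": 0.2}])

```text
clock: 32.65
position: [0.6191, -0.1392, 0.1211]
ee_rot: [0.997, 0.076, -0.0, -0.0]
ft_force: [-0.3, 0.2, 1.0]
grip_width: 0.802
grasp_force: 0.0
```

Run:
```python
from h import *
t=snap('top','t8'); s=snap('side','s8'); o=get_obs(); print(o['position'],o['ft_force'],o['ee_rot'])
a=cv2.resize(s['color'][100:300,180:420,::-1],(400,333)); b=cv2.resize(t['color'][150:310,110:302,::-1],(400,333))
cv2.imwrite('pics/c8.png',np.hstack([a,b]))
```

```text
[ 0.62016961 -0.14005297  0.12269129] [0.24460853 0.24548564 0.37648764] [9.97158806e-01 7.53230874e-02 8.55523419e-04 1.28952806e-04]
```

View pics/c8.png

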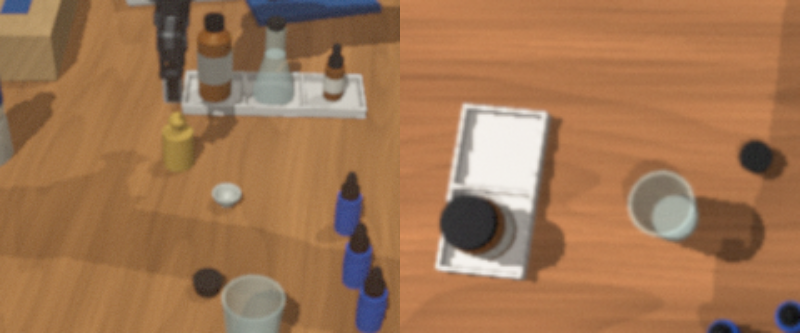

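The jar stands in the near compartment (right crop 480,230). The fingers are above the brass weight (178,145), and the bystanders have not moved.

In the tool's units: 0.096 m / 0.75 = 0.128, 0.093 m / 0.75 = 0.124.

Request:
move_arm(plan=[{"delta_pos": [0,0.0013,0.0333],"turn": [0,0,0],"fingers": 0.2},{"delta_pos": [0,0.0013,0.0733],"turn": [0,0,0],"fingers": 0.2},{"delta_pos": [0,0.0013,0.1067],"turn": [0,0,0],"fingers": 0.2},{"delta_pos": [0,0.0013,0.124],"turn": [0,0,0],"fingers": 0.2},{"delta_pos": [0,0.0013,0.128],"turn": [0,0,0],"fingers": 0.2},{"delta_pos": [0,0.0013,0.128],"turn": [0,0,0],"fingers": 0.2},{"delta_pos": [0,0.0013,0.128],"turn": [0,0,0],"fingers": 0.4},{"delta_pos": [0,0.0013,0.128],"turn": [0,0,0],"fingers": 0.6},{"delta_pos": [0,0.0013,0.128],"turn": [0,0,0],"fingers": 0.8},{"delta_pos": [0,0.0013,0.128],"turn": [0,0,0],"fingers": 0.8},{"delta_pos": [0,0.0013,0.128],"turn": [0,0,0],"fingers": 0.8},{"delta_pos": [0,0.0013,0.128],"turn": [0,0,0],"fingers": 0.8}], force=60)

```text
clock: 34.25
position: [0.6202, -0.1418, 0.0264]
ee_rot: [0.997, 0.075, 0.001, 0.0]
ft_force: [-2.0, 0.5, 6.1]
grip_width: 0.433
grasp_force: 59.9
```

In the tool's units: -0.275 m / 0.75 = -0.3667, -0.13 m / 0.75 = -0.1733.

Request:
move_arm(plan=[{"delta_pos": [0,0,-0.0133],"turn": [0,0,0],"fingers": 0.8},{"delta_pos": [0,0,-0.0467],"turn": [0,0,0],"fingers": 0.8},{"delta_pos": [0,0,-0.0933],"turn": [0,0,0],"fingers": 0.8},{"delta_pos": [0,0,-0.14],"turn": [0,0,0],"fingers": 0.8},{"delta_pos": [0,0,-0.1667],"turn": [0,0,0],"fingers": 0.8},{"delta_pos": [0,-0.02,-0.1733],"turn": [0,0,0],"fingers": 0.8},{"delta_pos": [0,-0.0667,-0.1733],"turn": [0,0,0],"fingers": 0.8},{"delta_pos": [0.0013,-0.1267,-0.1733],"turn": [0,0,0],"fingers": 0.8},{"delta_pos": [0.0013,-0.1867,-0.1733],"turn": [0,0,0],"fingers": 0.8},{"delta_pos": [0.0027,-0.2467,-0.1733],"turn": [0,0,0],"fingers": 0.8},{"delta_pos": [0.0027,-0.3067,-0.1733],"turn": [0,0,0],"fingers": 0.8},{"delta_pos": [0.004,-0.3667,-0.1733],"turn": [0,0,0],"fingers": 0.8}])

```text
clock: 35.75
position: [0.5798, 0.1328, 0.1538]
ee_rot: [0.997, 0.075, -0.001, 0.0]
ft_force: [-0.3, 0.8, -4.2]
grip_width: 0.427
grasp_force: 60.7
```

In the tool's units: -0.191 m / 0.75 = -0.2547, 0.001 m / 0.75 = 0.0013.

Request:
move_arm(plan=[{"delta_pos": [0,-0.06,0],"turn": [0,0,0],"fingers": 0.8},{"delta_pos": [0,-0.12,0],"turn": [0,0,0],"fingers": 0.8},{"delta_pos": [0.0013,-0.1733,0],"turn": [0,0,0],"fingers": 0.8},{"delta_pos": [0.0013,-0.22,0],"turn": [0,0,0],"fingers": 0.8},{"delta_pos": [0.0013,-0.2467,0],"turn": [0,0,0],"fingers": 0.8},{"delta_pos": [0.0013,-0.2547,0],"turn": [0,0,0],"fingers": 0.8},{"delta_pos": [0.0013,-0.2547,0],"turn": [0,0,0],"fingers": 0.8},{"delta_pos": [0.0013,-0.2547,0.0133],"turn": [0,0,0],"fingers": 0.8},{"delta_pos": [0.0013,-0.2547,0.0467],"turn": [0,0,0],"fingers": 0.8},{"delta_pos": [0.0013,-0.2547,0.0867],"turn": [0,0,0],"fingers": 0.8},{"delta_pos": [0.0013,-0.2547,0.1133],"turn": [0,0,0],"fingers": 0.8},{"delta_pos": [0.0013,-0.2547,0.1133],"turn": [0,0,0],"fingers": 0.8}])

```text
clock: 37.25
position: [0.5535, 0.3182, 0.0685]
ee_rot: [0.997, 0.074, -0.001, 0.001]
ft_force: [0.0, -0.1, -4.8]
grip_width: 0.431
grasp_force: 60.8
```

Run:
```python
from h import *
s=snap('side','s9'); o=get_obs(); print(o['position'],o['ft_force'],o['joint_pos'][6],o['grasp_force'])
a=cv2.resize(s['color'][260:460,180:420,::-1],(640,533)); cv2.imwrite('pics/c9.png',a)
```

```text
[0.55409756 0.31906666 0.07006531] [ 0.68738953 -0.0298097  -3.07107078] -2.2901370009554407 60.76586723327637
```

View pics/c9.png

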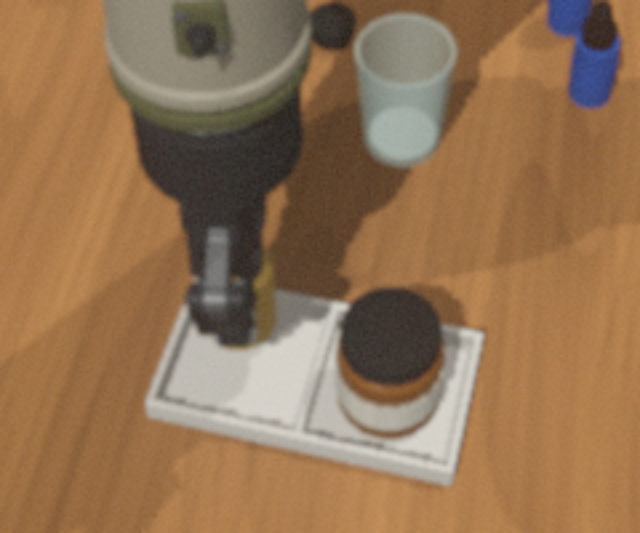

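The jar stands in the right compartment (390,360), and the weight hangs above the empty left one (250,310). Lowering it.

Request:
move_arm(plan=[{"delta_pos": [0,0,0.0107],"turn": [0,0,0],"fingers": 0.8},{"delta_pos": [0,0,0.0267],"turn": [0,0,0],"fingers": 0.8},{"delta_pos": [0,0,0.04],"turn": [0,0,0],"fingers": 0.8},{"delta_pos": [0,0,0.0467],"turn": [0,0,0],"fingers": 0.8},{"delta_pos": [0,0,0.0493],"turn": [0,0,0],"fingers": 0.8},{"delta_pos": [0,0,0.0493],"turn": [0,0,0],"fingers": 0.8},{"delta_pos": [0,0,0.0493],"turn": [0,0,0],"fingers": 0.8}])

```text
clock: 38.17
position: [0.5543, 0.3197, 0.0336]
ee_rot: [0.997, 0.075, 0.0, -0.0]
ft_force: [-0.2, 0.4, -5.5]
grip_width: 0.433
grasp_force: 60.8
```

In the tool's units: 0.003 m / 0.75 = 0.004, 0.002 m / 0.75 = 0.0027.

Request:
move_arm(plan=[{"delta_pos": [0,0,0.0013],"turn": [0,0,0],"fingers": 0.8},{"delta_pos": [0,0,0.0027],"turn": [0,0,0],"fingers": 0.8},{"delta_pos": [0,0,0.004],"turn": [0,0,0],"fingers": 0.8},{"delta_pos": [0,0,0.004],"turn": [0,0,0],"fingers": 0.8},{"delta_pos": [0,0,0.004],"turn": [0,0,0],"fingers": 0.8}])

```text
clock: 38.8
position: [0.5541, 0.3195, 0.0305]
ee_rot: [0.997, 0.075, 0.0, 0.0]
ft_force: [-0.6, -0.6, -2.2]
grip_width: 0.431
grasp_force: 61.1
```

In the tool's units: -0.2 m / 0.75 = -0.2667, -0.17 m / 0.75 = -0.2267.

Request:
move_arm(plan=[{"delta_pos": [0,0,0.0013],"turn": [0,0,0],"fingers": 0.8},{"delta_pos": [0,0,0.0013],"turn": [0,0,0],"fingers": 0.8},{"delta_pos": [0,0,0],"turn": [0,0,0],"fingers": 0.5},{"delta_pos": [0,0,0],"turn": [0,0,0],"fingers": 0.35},{"delta_pos": [0,0,0],"turn": [0,0,0],"fingers": 0.3},{"delta_pos": [0,0,-0.0067],"turn": [0,0,0],"fingers": 0.3},{"delta_pos": [0,0,-0.04],"turn": [0,0,0],"fingers": 0.3},{"delta_pos": [0,0,-0.0933],"turn": [0,0,0],"fingers": 0.3},{"delta_pos": [0,0,-0.16],"turn": [0,0,0],"fingers": 0.3},{"delta_pos": [0,0,-0.2267],"turn": [0,0,0],"fingers": 0.3},{"delta_pos": [0,0,-0.2667],"turn": [0,0,0],"fingers": 0.3},{"delta_pos": [0,0,-0.2667],"turn": [0,0,0],"fingers": 0.3}])

```text
clock: 40.3
position: [0.5548, 0.3205, 0.2335]
ee_rot: [0.997, 0.075, 0.002, -0.001]
ft_force: [-0.1, -0.1, -0.7]
grip_width: 0.702
grasp_force: 0.0
```

Run:
```python
from h import *
s=snap('side','s10'); t=snap('top','t10'); o=get_obs(); print(o['position'],o['ft_force'])
P=cloud(t)
for n,(x,y,h) in dict(beaker=(.49,.145,.08),stopper=(.5485,.068,.018),crucible=(.5506,-.073,.018)).items():
    m=(np.hypot(P[...,0]-x,P[...,1]-y)<.04)&(P[...,2]>max(h-.012,.008)); q=P[m]
    if len(q): print(n,cv2.minEnclosingCircle(q[:,:2].astype(np.float32)))
```

```text
[0.55394886 0.31943194 0.23005074] [-0.01560747 -0.26534223 -1.05917314]
beaker ((0.48523154854774475, 0.1494608223438263), 0.03547007590532303)
stopper ((0.5485326051712036, 0.06811153888702393), 0.016429439187049866)
crucible ((0.5504379868507385, -0.07319952547550201), 0.016335589811205864)
```

View pics/s10.png

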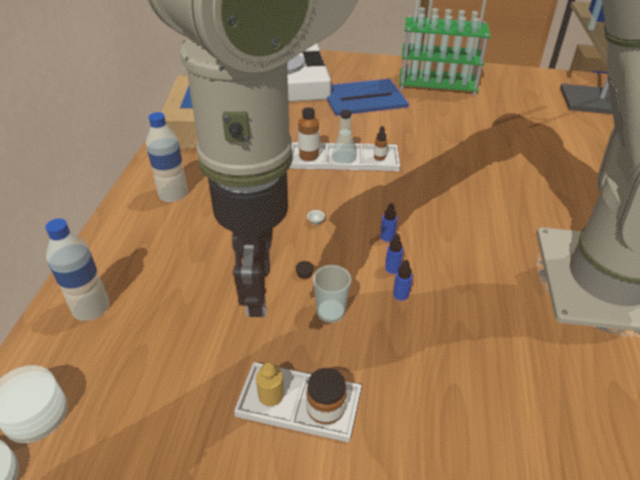

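All five stand upright: weight (269,385) and jar (326,395) in the short tray; tall bottle (308,135), flask (345,137) and dropper (381,145) in the long one. The beaker (331,293), stopper and crucible are where they were, and the gripper is clear.

```bash
python3 -c "
from h import *
print(hand_in())"
```

```text
the job is handed in; nothing more can be done
None
```

Both kits are made up and handed in at about 40 s: the tall bottle, flask (middle) and dropper stand in the long tray, the jar and weight in the short tray, all upright, and the beaker, crucible and stopper were not touched.

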